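# Make up a gel-casting cassette and hold the comb at its snug depth

## Robot

A 6-joint arm with a two-finger parallel gripper is mounted at the origin on a cart in front of the work surface, level with it; the furniture and walls round the work are solid. World frame = base frame: x ahead of the robot, y to its left, z up, the work surface at z = 0. Lengths are in m, angles in rad, forces in N, time in s.
With the tool pointing down it reaches from about 0.375 to 0.9 m from the base axis. Payload 3.1 kg.
Tool frame: the origin (TCP) lies at the centre of the arm's flange, where the gripper is bolted on; the fingertips stand robot.tip_extent ahead of it and the grasp point (between the pads) lies 164 mm ahead of it (robot.tip_extent is the distance from the TCP to the fingertips, in m); z points along the fingers, y is the line along which they close (so a half turn about z gives the same grasp; the last joint's range is limited). The gripper opens to 87 mm and grips with 3 to 60 N. Pads are 19 mm wide; open, the fingers measure 117 mm over their backs; the gripper's body (75 mm by 190 mm) begins 51 mm behind the grasp point.
Start: joints at [-1.401, 0.527, 1.433, -0, 1.181, -0.178], TCP at [0.213, -0.588, 0.405] pointing down, gripper open.
Joint ranges: [-3.08, 3.08], [-0.75, 2.2], [0.22, 2.44], [-1.43, 4.57], [0, 2.65], [-2.85, 2.85]. Speed limits (rad/s): [2.79, 2.79, 3.14, 3.14, 3.14, 3.14].

## Interface

Orientations are given as a unit quaternion [x, y, z, w].
In Python, from rig import get_obs, camera, hand_in, cut_out, robot gives the robot as it stands.
- The arm moves only by the tool step_arm, never from a script. Its argument "rows" is a list of rows, each a list of 6 numbers: the shift along the world's x, y, z in m, then the turn, a rotation vector about the world's x, y, z in degrees. A call has 1 to 12 rows; each row shifts and turns the commanded pose from where the row before left it; what a row does not reach is not made up. A row lasts 1/8 s, in which the tool goes at most 62.5 mm and 10.7 degrees, less where a joint would pass 70% of its speed; a pose out of reach is approached as far as the arm can. A call is refused whole if a number of a shift passes 0.0625 or a number of a turn 10.7, either way. A call with a gripper value outside its range is refused whole. "jaw" is the finger opening in m, from 0 to 0.087, set as the call begins (left out, the last holds). The fingers move at their own pace and stop on an object; "squeeze" is the grip in N (left out, the last holds). Time passes only in rows, so rows that do not move let the fingers close. It gives the time, the measured TCP pose, the force, the opening and the grip force at its end, in the units of the state.
- get_obs(): the state, without advancing time (a new reading comes with each control period).
- camera(name): name is "side" or "top"; returns a dict with "pixels" (480x640x3 uint8, blue, green, red), "depth" (480x640 float32, m along the optical axis (not along the pixel's ray), 0 where there is no reading), "fov_y" (degrees; the focal length in pixels is half the picture's height over the tangent of half this angle, whatever the lens; pixels are square), "cx", "cy" (the principal point, pixels), "k1" (the pictures are not rectified: a ray, as slopes to the right and down, at radius r is drawn at 1 + k1 r^2 times it, then the intrinsics apply), "extrinsics" (4x4, takes a point from camera to world coordinates). Camera axes: x right, y up, looking along -z (the intrinsics and any distortion apply to the point x, -y, -z); pixel columns grow to the right and rows downward; lengths in m; the calibration is good to about 2 mm. A picture is of the moment at which its call begins.
- hand_in(): hands the job in; it is judged then, once.
Trained networks look in the newest picture that a camera, given by its name, has taken for a name from the list of things; names that differ only in an ending like _2 or _b are one class to them, and where a whole thing is asked for, a point or a joint stands for the part that bears it (a point fixed in the world has none). Each returns a list of dicts, best first, with "confidence" (0 to 1); they miss things now and then, are a little off and sometimes report something else, mostly with a low value. They report only what shows in the picture. A call takes as long as a camera call. They do not tell look-alikes from the thing itself.
- cut_out(label, camera): "region" (480x640 bool, what is visible of it) and "extent" ([centre column, centre row, width, height] in pixels, round what is visible of it).
The state is a dict: "time": time; "q": joint angles; "joint_velocities": joint speeds; "joint_torque": joint torques, N m; "position": TCP position; "tool_rot": TCP orientation; "ft_force": force on the tool from outside, world axes, zero at the start; "moment": the same for the moment, N m; "grip_width": finger opening in m; "grip_force": force on a finger pad.
Only numpy, scipy, OpenCV 4.12 (cv2) and the standard library are available. Lean on these libraries where they do the work, as an engineer would, in place of code of your own. Each camera call takes 0.05 s, during which the arm holds its last target. There are 200 camera calls.

## Task

Make up the gel-casting cassette: lift the thick clear plate out of the blue drying rack, lower it in the hand down the front grooves of the grey casting stand until it stands fully home on the rubber seal, and let it go. Then take the green comb by its handle and slide it, teeth down and upright, between that plate and the short spring-loaded back plate until it drags snugly with its teeth just fully below the back plate's top edge - pressed firmly by both plates but not forced to the bottom - and finish while still gripping it there, ready for pouring. Leave the timer and the weighing boat where they are.

Things in the scene. Friction and masses are not known exactly. Their poses are not given: they have to be found in the camera images.
- stand: grey base (118x150x14 mm) with two black grooved posts, fixed to the bench; origin centre of underside, z up, -x its front, y along the plates. Grooves: mid-plane x=-20, 10 mm wide in x, 103 between their bottoms in y, straight up to z=80, above that funnels widening 4 mm a side to z=89. 84 mm free between the lips. Spring bracket behind, up to z=80
- seat (a point): on the stand: centre of the top of the rubber seal between the grooves (stand x=-20, y=0, z=22 mm); axes as the stand. The centre of the front plate's underside comes here when it is home (play 1 mm in x, 1.5 mm in y)
- gap (a point): on the stand: middle of the comb's gap, level with the back plate's top edge (stand x=-14.7, y=0, z=92 mm); axes as the stand. With the front plate home and against the front lips (its rear face at x=-17) the gap here is 4.6 mm, and the back plate's top 12 mm are bevelled back by 4 mm, as a lead-in. The front plate's rear face may lie from x=-17 to -15 until the comb pushes it forward
- back_plate (a joint): rad, hinge along y at the foot (stand z=30 mm) of the short clear back plate; 0 at rest, grows as its top is pushed to +x, stop 0.12. The gap narrows from 4.6 mm at its top to 2 mm at its foot: the 4 mm comb runs free for about 17 mm, then springs press it: 2 N at first touch, about 4 N 28 mm down (0.013 rad), 7.5 N 36 mm down; the upward drag is 1 to 1.6 times that. Snug: 2 to 9 N
- front_plate: loose thick clear plate, white strips along both upright edges, frosted white band along its top; 8 (x) x 100 (y) x 94 (z) mm, about 170 g; origin centre of underside, z up; stands in the rack. Pinch it across its 8 mm at the middle of the top edge, fingertips at most 18 mm below that edge: when home, the back plate's top is 24 mm below it
- comb: loose green comb standing teeth down in the rack, about 50 g; origin middle of the teeth's lower edge, z up. Blade 4 (x) x 76 (y) mm up to z=66, eight teeth 18 mm long, their lower edge rounded; handle 10 (x) x 52 (y) mm from z=66 to 92, pinch it across its 10 mm. With its lower edge 30 mm below point gap, the front plate's top edge is at comb z=54
- rack: blue drying rack, fixed, 160x124 mm; origin centre of underside, z up. Things stand on its floor (z=8 mm) in cross slots of two rails (at y=+-30, 39 mm high): the front plate at rack x=-35, the comb at x=+35 mm, thickness along the rack's x, 1.3 mm of play each side
- timer: small white bench timer, 62x66x17 mm, loose, a bystander
- weigh_boat: small white weighing boat with seeds, 62x62x14 mm, loose, a bystander
Mind the look-alikes: they are no part of the job. Leave any yellow look-alike of the front_plate alone.

How it is judged:
By the outcome, as a careful person would: the job done as asked, in the order asked, and still so for the second after the job is handed in, while the arm keeps its last pose, push and grip.
It also fails if it takes over 72 s, if anything falls off the work surface, if the arm or the gripper's body presses on something with over 40 N, if the wrist force passes 120 N, or if a joint passes its speed limit or range.

## Working session

There is one attempt and no reset: what is moved stays moved. The work goes in short steps, Python scripts to look and compute and a tool call to move; the robot and the scene stay as the last step left them, time stands still between calls to the robot, and variables do not carry over. Pictures are saved under pics/ and viewed, at most 10 in all, crops included, and the job is handed in when it is done.

Besides the shell and the picture viewer there is one more tool, called after "Emit:" as a command line: name --pt "numbers of a row" for each row, then --argument value for the rest. step_arm: Moves the arm, as the interface text tells. Its arguments: {"type":"object","properties":{"rows":{"type":"array"},"jaw":{"type":"number"},"squeeze":{"type":"number"}},"required":["rows"]}

```bash
ls; mkdir -p pics
cat > h.py <<'E'
import numpy as np, cv2
from rig import get_obs, camera, hand_in, cut_out, robot
def K(c):
    f=240/np.tan(np.radians(c["fov_y"])/2); return f
def undist(c,uv):
    f=K(c); uv=np.asarray(uv,float).reshape(-1,2)
    d=(uv-[c["cx"],c["cy"]])/f; s=d.copy()
    for _ in range(20): s=d/(1+c["k1"]*(s**2).sum(1,keepdims=True))
    return s
def world(c,uv,depth):
    s=undist(c,uv); d=np.asarray(depth,float).reshape(-1,1)
    p=np.hstack([s[:,:1]*d,-s[:,1:]*d,-d,np.ones_like(d)])
    return (p@np.array(c["extrinsics"]).T)[:,:3]
def onz(c,uv,z):
    a=world(c,uv,np.ones(len(np.reshape(uv,(-1,2))))); E=np.array(c["extrinsics"]); o=E[:3,3]
    d=a-o; return o+d*((z-o[2])/d[:,2])[:,None]
def proj(c,P):
    E=np.linalg.inv(np.array(c["extrinsics"])); P=np.atleast_2d(P); q=P@E[:3,:3].T+E[:3,3]
    s=np.c_[q[:,0]/-q[:,2],-q[:,1]/-q[:,2]]; s=s*(1+c["k1"]*(s**2).sum(1,keepdims=True))
    return s*K(c)+[c["cx"],c["cy"]]
E
python3 - <<'E'
from h import *
o=get_obs(); print({k:np.round(v,3) for k,v in o.items()}); print(robot, getattr(robot,'tip_extent',None))
for n in("top","side"):
    c=camera(n); cv2.imwrite(f"pics/{n}0.png",c["pixels"]); np.savez(f"{n}0.npz",**c)
    print(n,c["fov_y"],c["cx"],c["cy"],c["k1"],np.round(c["extrinsics"],3).tolist())
    for l in("stand","front_plate","comb","rack","back_plate","timer","weigh_boat"):
        for r in cut_out(l,n):
            m=r["region"]&(c["depth"]>0); v,u=np.nonzero(m)
            P=world(c,np.c_[u,v],c["depth"][m]) if len(u) else np.zeros((1,3))
            print(l,round(r["confidence"],2),np.round(r["extent"]),np.round(np.percentile(P,[2,50,98],axis=0),3).tolist())
E
```

```text
pics
{'time': np.float64(0.0), 'q': array([-1.402,  0.528,  1.434,  0.   ,  1.181, -0.178]), 'joint_velocities': array([ 0.   ,  0.001,  0.001, -0.001,  0.002,  0.001]), 'joint_torque': array([ 1.0000e-03, -4.4004e+01, -1.7659e+01,  6.3000e-02,  5.8000e-02,
       -0.0000e+00]), 'position': array([ 0.213, -0.587,  0.404]), 'tool_rot': array([ 0.985,  0.173,  0.   , -0.001]), 'ft_force': array([-0.022,  0.035, -0.475]), 'moment': array([ 0.01 ,  0.032, -0.048]), 'grip_force': np.float64(0.0), 'grip_width': np.float64(0.087)}
<Robot object at 0x7ff86f55be00> 0.1822
top 55.481644475872834 324.7016629346731 243.3236053133058 0.01913389640302312 [[-0.014, 0.985, -0.174, 0.361], [-1.0, -0.017, -0.015, -0.082], [-0.018, 0.173, 0.985, 1.09], [0.0, 0.0, 0.0, 1.0]]
stand 0.92 [353. 254.  65.  53.] [[0.469, -0.205, 0.01], [0.515, -0.132, 0.016], [0.582, -0.061, 0.09]]
front_plate 0.85 [235. 270.  54.  18.] [[0.467, 0.091, 0.008], [0.479, 0.136, 0.082], [0.494, 0.184, 0.104]]
front_plate 0.76 [171. 331.  46.  29.] [[0.328, 0.244, 0.006], [0.359, 0.279, 0.069], [0.389, 0.319, 0.096]]
comb 0.
[... 1394 characters left out ...]
], [0.517, -0.102, 0.016], [0.582, -0.054, 0.087]]
rack 0.82 [323. 315.  66.  40.] [[0.433, 0.087, 0.002], [0.518, 0.17, 0.013], [0.592, 0.223, 0.038]]
back_plate 0.61 [335. 232.   4.  16.] [[0.513, -0.165, 0.044], [0.515, -0.131, 0.081], [0.521, -0.09, 0.091]]
back_plate 0.28 [331. 244.  45.  55.] [[0.47, -0.205, -0.002], [0.518, -0.104, 0.016], [0.583, -0.054, 0.087]]
timer 0.6 [256. 273.  23.  17.] [[0.681, -0.042, -0.002], [0.714, 0.002, 0.012], [0.748, 0.029, 0.017]]
weigh_boat 0.76 [363. 201.  21.  12.] [[0.434, -0.463, -0.006], [0.464, -0.433, 0.003], [0.494, -0.394, 0.013]]
weigh_boat 0.44 [332. 245.  48.  55.] [[0.469, -0.231, -0.002], [0.518, -0.104, 0.016], [0.582, -0.054, 0.087]]
```

Run:
```python
from h import *
a=cv2.imread("pics/top0.png")[190:370,140:400]; b=cv2.imread("pics/side0.png")[190:390,270:430]
cv2.imwrite("pics/topc.png",cv2.resize(a,None,fx=3,fy=3,interpolation=cv2.INTER_CUBIC))
cv2.imwrite("pics/sidec.png",cv2.resize(b,None,fx=3,fy=3,interpolation=cv2.INTER_CUBIC))
```

```text
(no output)
```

View pics/topc.png

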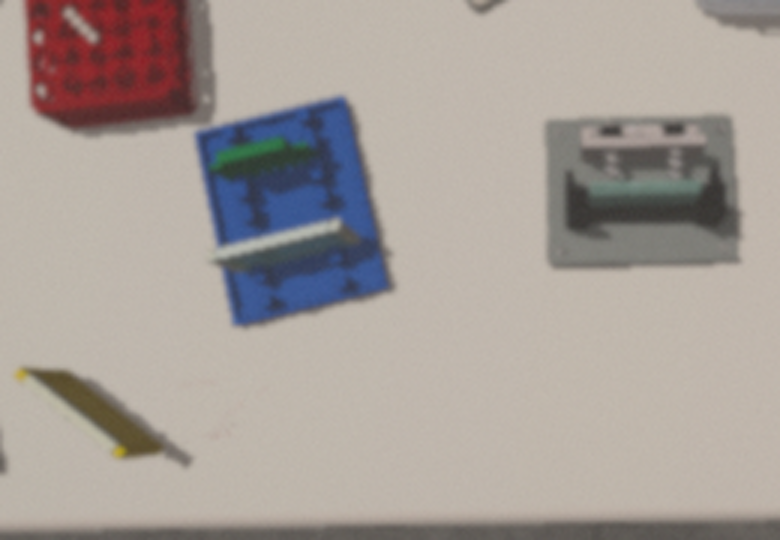

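View pics/sidec.png

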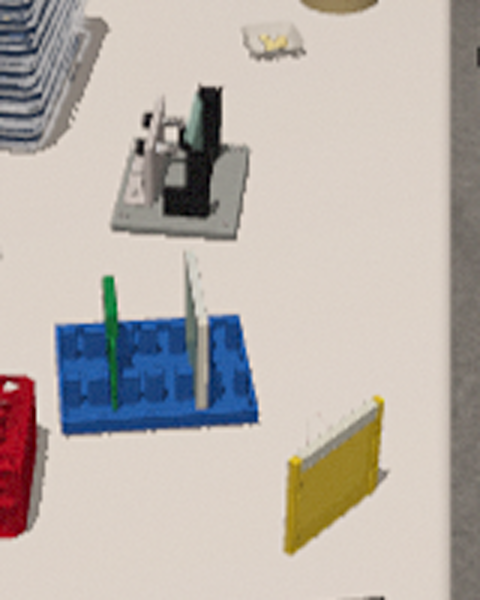

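The top crop shows the rack turned by about 12°. The clear plate's white top edge runs from crop pixel (212,259) to (340,222), and the green comb is at (265,152). The stand is at (642,190), front towards the robot and nearly square to it. The yellow look-alike is at (85,410), a red rack stands beside the blue one, and the side crop agrees with all of this. Next I fit the poses.

```bash
cat > fit.py <<'E'
from h import *
from scipy.optimize import minimize
def box(dx,dy,z0,z1,ox=0,oy=0):
    return np.array([[ox+sx*dx/2,oy+sy*dy/2,z] for sx in(-1,1) for sy in(-1,1) for z in(z0,z1)])
def place(B,p):
    c,s=np.cos(p[2]),np.sin(p[2]); return np.c_[B[:,0]*c-B[:,1]*s+p[0],B[:,0]*s+B[:,1]*c+p[1],B[:,2]]
def render(c,boxes,p,S=8,roi=None):
    x0,y0,x1,y1=roi; im=np.zeros(((y1-y0)*S,(x1-x0)*S),np.uint8)
    for B in boxes:
        uv=(proj(c,place(B,p))-[x0,y0]+0.5)*S
        cv2.fillConvexPoly(im,cv2.convexHull(np.round(uv*16).astype(np.int32)),255,shift=4)
    return cv2.GaussianBlur(cv2.resize(im,(x1-x0,y1-y0),interpolation=cv2.INTER_AREA).astype(float)/255,(0,0),0.7)
def fit(c,mask,boxes,p0):
    v,u=np.nonzero(mask); roi=(u.min()-12,v.min()-12,u.max()+13,v.max()+13)
    m=cv2.GaussianBlur(mask[roi[1]:roi[3],roi[0]:roi[2]].astype(float),(0,0),0.7)
    f=lambda p:((render(c,boxes,p,roi=roi)-m)**2).sum()
    best=None
    for k in range(2):
        s=np.array([p0]+[np.array(p0)+d for d in np.diag([.006,.006,.06])])
        r=minimize(f,p0,method="Nelder-Mead",options=dict(initial_simplex=s,xatol=1e-5,fatol=1e-3)); p0=r.x
    return r.x,r.fun,m.sum()
def biggest(m):
    n,l,st,_=cv2.connectedComponentsWithStats(m.astype(np.uint8)); return l==1+np.argmax(st[1:,4])
E
cat > f1.py <<'E'
from fit import *
for n in("top","side"):
    c=dict(np.load(f"{n}0.npz")); px=c["pixels"].astype(int); b,g,r=px[...,0],px[...,1],px[...,2]
    camera(n)
    best=lambda l:cut_out(l,n)
    R=max((x for x in best("rack")),key=lambda x:x["confidence"])["region"]
    Pl=[x["region"] for x in best("front_plate")]
    blue=biggest((b>r+40)&(b>g+15)&(np.hypot(np.arange(640)[None]-R.nonzero()[1].mean(),np.arange(480)[:,None]-R.nonzero()[0].mean())<60))
    green=biggest((g>r+30)&(g>b+20))
    plate=min(Pl,key=lambda m:abs(m.nonzero()[1].mean()-(235 if n=="top" else 335)))
    St=[x for x in best("stand")][0]["region"]
    rack=blue|green|plate; rack=cv2.morphologyEx(rack.astype(np.uint8),cv2.MORPH_CLOSE,np.ones((5,5)))>0
    pb=[box(.008,.1,.008,.102)]; cb=[box(.004,.076,.008,.074),box(.01,.052,.074,.100)]
    rb=[box(.16,.124,0,.008),box(.008,.1,.008,.102,-.035),*[box(.004,.076,.008,.074,.035),box(.01,.052,.074,.100,.035)],box(.15,.012,0,.039,0,.03),box(.15,.012,0,.039,0,-.03)]
    sb=[box(.118,.15,0,.014),box(.02,.014,.014,.089,-.02,.0515),box(.02,.014,.014,.089,-.02,-.0515),box(.008,.08,.03,.092,-.008)]
    for nm,m,bx,p0 in(("rack",rack,rb,[.515,.147,.22]),("plate",plate,pb,[.48,.136,.22]),("comb",green,cb,[.547,.157,.22]),("stand",St,sb,[.525,-.132,0])):
        p,e,a=fit(c,m,bx,p0); print(n,nm,np.round(p,4),"deg",round(np.degrees(p[2]),2),round(e,1),round(a,1))
        if nm=="rack":
            for d in(-.035,.035): print("   slot",d,np.round(p[:2]+d*np.array([np.cos(p[2]),np.sin(p[2])]),4))
    m=(c["depth"]>0)&(r>b+70)&(r>g+70); v,u=m.nonzero(); 
    if len(u): P=world(c,np.c_[u,v],c["depth"][m]); print("red",np.round(np.percentile(P,[2,98],axis=0),3).tolist())
E
python3 f1.py
```

```text
top rack [0.5166 0.1474 0.2437] deg 13.96 1099.1 2191.0
   slot -0.035 [0.4826 0.1389]
   slot 0.035 [0.5505 0.1558]
top plate [0.481  0.1392 0.2306] deg 13.21 12.6 442.0
top comb [ 0.5585  0.1721 -0.6468] deg -37.06 130.4 90.0
top stand [ 0.5265 -0.1323  0.002 ] deg 0.12 24.3 3060.0
red [[0.595, 0.234, 0.036], [0.848, 0.347, 0.072]]
side rack [0.5154 0.1458 0.2292] deg 13.13 62.7 2490.0
   slot -0.035 [0.4813 0.1378]
   slot 0.035 [0.5495 0.1537]
side plate [0.4813 0.1416 0.2207] deg 12.64 8.2 298.0
side comb [0.5474 0.1626 0.185 ] deg 10.6 9.2 117.0
side stand [ 0.5272 -0.1317  0.0006] deg 0.03 132.5 1587.0
red [[0.592, -0.431, 0.001], [1.141, 0.36, 0.348]]
```

Run:
```python
from h import *
c=dict(np.load("top0.npz")); m=c["depth"]>0; v,u=m.nonzero(); P=world(c,np.c_[u,v],c["depth"][m])
Q=P[(P[:,2]>0.11)]
H,xe,ye=np.histogram2d(Q[:,0],Q[:,1],bins=[np.arange(.0,1.2,.1),np.arange(-.8,.8,.1)])
for i,j in np.argwhere(H>15):
    s=Q[(Q[:,0]>=xe[i])&(Q[:,0]<xe[i+1])&(Q[:,1]>=ye[j])&(Q[:,1]<ye[j+1])]; print(round(xe[i],1),round(ye[j],1),int(H[i,j]),round(np.percentile(s[:,2],95),2))
```

```text
0.1 -0.1 764 0.55
0.1 -0.0 1647 0.43
0.2 -0.3 5115 0.83
0.2 -0.2 15283 0.79
0.2 -0.1 7084 0.63
0.2 -0.0 2519 0.47
0.3 -0.3 6352 0.83
0.3 -0.2 469 0.75
0.6 -0.5 262 0.2
0.6 -0.4 1124 0.2
0.6 -0.3 947 0.2
0.6 -0.2 258 0.2
0.6 0.6 201 0.14
0.7 -0.5 672 0.2
0.7 -0.4 2176 0.19
0.7 -0.3 2163 0.19
0.7 -0.2 631 0.2
0.7 0.4 367 0.26
0.7 0.5 43 0.2
0.7 0.6 412 0.15
0.8 -0.5 663 0.2
0.8 -0.4 2058 0.19
0.8 -0.3 2039 0.19
0.8 -0.2 563 0.2
0.8 0.4 983 0.27
0.8 0.5 481 0.27
0.8 0.6 123 0.15
0.9 -0.8 1082 0.21
0.9 -0.7 2411 0.21
0.9 -0.6 2388 0.21
0.9 -0.5 2287 0.21
0.9 -0.4 2317 0.21
0.9 -0.3 2375 0.22
0.9 -0.2 2384 0.21
0.9 -0.1 2353 0.22
0.9 -0.0 2250 0.21
0.9 0.1 2236 0.21
0.9 0.2 2261 0.21
0.9 0.3 2425 0.21
0.9 0.4 2286 0.21
0.9 0.5 2282 0.21
0.9 0.6 687 0.21
1.0 -0.8 229 0.21
1.0 -0.7 652 0.21
1.0 -0.6 719 0.21
1.0 -0.5 784 0.21
1.0 -0.4 862 0.21
1.0 -0.3 833 0.22
1.0 -0.2 904 0.22
1.0 -0.1 942 0.22
1.0 -0.0 1073 0.22
1.0 0.1 1133 0.21
1.0 0.2 1150 0.21
1.0 0.3 1196 0.21
1.0 0.4 1230 0.21
1.0 0.5 1271 0.21
1.0 0.6 348 0.21
```

Emit:
step_arm --pt "0.03 0.03 0 0 0 10" --pt "0.04 0.04 0 0 0 10" --pt "0.04 0.045 0 0 0 10" --pt "0.04 0.05 0 0 0 10" --pt "0.03 0.055 0 0 0 10" --pt "0.03 0.055 0 0 0 10" --pt "0.03 0.055 0 0 0 10" --pt "0.02 0.055 0 0 0 10" --jaw 0.04 --squeeze 30

```text
time: 2.2
position: [0.473, -0.2024, 0.4051]
tool_rot: [0.641, 0.768, 0.0, 0.001]
ft_force: [1.0, -0.6, 0.4]
grip_width: 0.0402
grip_force: 0.0
```

Emit:
step_arm --pt "0.008 0.06 0 0 0 2.8" --pt "0 0.06 0 0 0 0" --pt "0 0.06 0 0 0 0" --pt "0 0.06 -0.02 0 0 0" --pt "0 0.055 -0.03 0 0 0" --pt "0 0.047 -0.03 0 0 0" --pt "0 0 -0.015 0 0 0" --pt "0 0 0 0 0 0" --pt "0 0 0 0 0 0"

```text
time: 3.32
position: [0.4803, 0.1367, 0.3106]
tool_rot: [0.625, 0.781, 0.0, 0.0]
ft_force: [-0.1, 0.3, 0.3]
grip_width: 0.0402
grip_force: 0.0
```

```bash
cat > st.py <<'E'
from h import *
from scipy.spatial.transform import Rotation as R
o=get_obs(); Rm=R.from_quat(o["tool_rot"]).as_matrix()
print("t",round(float(o["time"]),2),"pos",np.round(o["position"],4),"z",np.round(Rm[:,2],4),"yang",round(np.degrees(np.arctan2(Rm[1,1],Rm[0,1])),2),"F",np.round(o["ft_force"],2),"M",np.round(o["moment"],2),"w",round(float(o["grip_width"]),4),"g",round(float(o["grip_force"]),1),"grasp",np.round(o["position"]+.164*Rm[:,2],4))
E
python3 st.py
```

```text
t 3.33 pos [0.4803 0.1367 0.3106] z [ 0.0012 -0.     -1.    ] yang 12.69 F [-0.06  0.26  0.33] M [ 0.   -0.14  0.  ] w 0.0402 g 0.0 grasp [0.4805 0.1367 0.1466]
```

Emit:
step_arm --pt "0.0006 0.0033 -0.015 0 0 0.4" --pt "0 0 -0.015 0 0 0" --pt "0 0 -0.0126 0 0 0" --pt "0 0 0 0 0 0"

```text
time: 3.82
position: [0.48, 0.1401, 0.266]
tool_rot: [0.622, 0.783, -0.001, -0.001]
ft_force: [-0.5, 0.1, 0.4]
grip_width: 0.0402
grip_force: 0.0
```

Emit:
step_arm --pt "0 0 0 0 0 0" --pt "0 0 0 0 0 0" --pt "0 0 0 0 0 0" --pt "0 0 0 0 0 0" --jaw 0.0 --squeeze 30

```text
time: 4.32
position: [0.4805, 0.1404, 0.2677]
tool_rot: [0.622, 0.783, 0.0, 0.0]
ft_force: [0.3, 0.8, 0.6]
grip_width: 0.0079
grip_force: 4.9
```

```bash
python3 st.py
python3 - <<'E'
from h import *
for n in("top","side"):
    c=camera(n); np.savez(f"{n}1.npz",**c)
    a=c["pixels"][200:320,190:350] if n=="top" else c["pixels"][230:350,260:420]
    cv2.imwrite(f"pics/{n}1.png",cv2.resize(a,None,fx=2.5,fy=2.5,interpolation=cv2.INTER_CUBIC))
cv2.imwrite("pics/c1.png",np.hstack([cv2.imread("pics/top1.png"),cv2.imread("pics/side1.png")]))
E
```

```text
t 4.33 pos [0.4805 0.1404 0.2677] z [ 6.e-04  0.e+00 -1.e+00] yang 13.13 F [0.26 0.79 0.64] M [ 0.01 -0.21  0.  ] w 0.0079 g 4.9 grasp [0.4806 0.1404 0.1037]
```

View pics/c1.png

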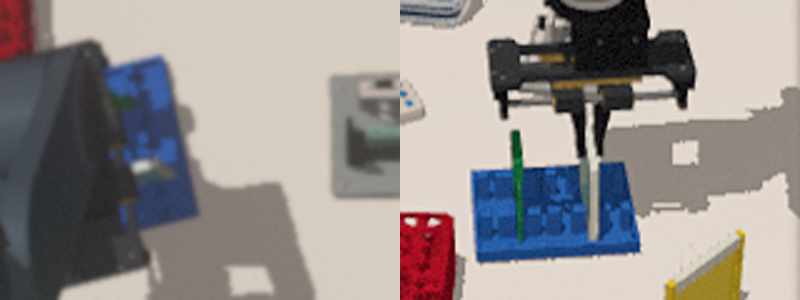

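The side view (right half) shows the fingers closed on the clear plate's top edge at about (590,150), and the 7.9 mm opening confirms it. Now I lift it.

Emit:
step_arm --pt "0 0 0 0 0 0" --pt "0 0 0.005 0 0 0" --pt "0 0 0.01 0 0 0" --pt "0 0 0.02 0 0 0" --pt "0 0 0.025 0 0 0" --pt "0 0 0.025 0 0 0" --pt "0 0 0.015 0 0 0" --pt "0 0 0 0 0 0" --pt "0 0 0 0 0 0"

```text
time: 5.55
position: [0.48, 0.1403, 0.3671]
tool_rot: [0.622, 0.783, -0.0, -0.0]
ft_force: [0.1, -0.2, -1.6]
grip_width: 0.0076
grip_force: 30.0
```

```bash
python3 st.py
```

```text
t 5.55 pos [0.48   0.1403 0.3671] z [-1.2e-03 -1.0e-04 -1.0e+00] yang 13.13 F [ 0.12 -0.23 -1.62] M [ 0.02 -0.1  -0.01] w 0.0076 g 30.0 grasp [0.4798 0.1403 0.2031]
```

Emit:
step_arm --pt "0.003 -0.02 0.01 0 0 -1" --pt "0.003 -0.035 0 0 0 -2" --pt "0.003 -0.04 0 0 0 -2" --pt "0.003 -0.04 0 0 0 -2" --pt "0.003 -0.04 0 0 0 -2" --pt "0.003 -0.04 0 0 0 -2" --pt "0.003 -0.03 0 0 0 -1" --pt "0.003 -0.017 0 0 0 -1" --pt "0.003 -0.01 0 0 0 0" --pt "0 0 0 0 0 0" --pt "0 0 0 0 0 0"

```text
time: 6.92
position: [0.5073, -0.1307, 0.3773]
tool_rot: [0.706, 0.708, -0.0, -0.001]
ft_force: [0.1, 0.7, -1.4]
grip_width: 0.0075
grip_force: 30.0
```

```bash
python3 st.py
cat > f2.py <<'E'
from fit import *
import sys
o=get_obs(); k=sys.argv[1]; zt=float(o["position"][2])-.1822+.016
ims=[]
for n in("top","side"):
    c=camera(n); np.savez(f"{n}{k}.npz",**c)
    x,y=o["position"][:2]
    for r in cut_out("front_plate",n):
        m=r["region"]; d=m&(c["depth"]>0); v,u=d.nonzero()
        P=world(c,np.c_[u,v],c["depth"][d]); med=np.median(P,0)
        print(n,round(r["confidence"],2),np.round(r["extent"]),np.round(np.percentile(P,[3,50,97],axis=0),4).tolist())
        if abs(med[1]-y)<.1:
            print("  fit",[np.round(q,4) for q in fit(c,m,[box(.008,.1,zt-.094,zt)],[x,y,0])])
    q=proj(c,[[x,y,zt-.05]])[0].astype(int); s=60
    a=c["pixels"][max(0,q[1]-s):q[1]+s,max(0,q[0]-s-20):q[0]+s+20]
    ims.append(cv2.resize(a,(400,300),interpolation=cv2.INTER_CUBIC)); print(q)
cv2.imwrite(f"pics/v{k}.png",np.hstack(ims))
E
python3 f2.py 2
```

```text
t 6.92 pos [ 0.5073 -0.1307  0.3773] z [-9.e-04  8.e-04 -1.e+00] yang 0.19 F [ 0.11  0.74 -1.4 ] M [-0.02 -0.12 -0.03] w 0.0075 g 30.0 grasp [ 0.5071 -0.1306  0.2133]
top 0.64 [236. 261.  63.  74.] [[0.4372, 0.0826, 0.0038], [0.5069, 0.143, 0.0091], [0.5904, 0.2096, 0.0395]]
top 0.61 [171. 329.  47.  32.] [[0.3291, 0.2445, 0.0027], [0.3593, 0.281, 0.0673], [0.3898, 0.3207, 0.0958]]
[355 251]
side 0.94 [380. 346.  36.  54.] [[0.3294, 0.2555, 0.0043], [0.3607, 0.296, 0.0535], [0.3894, 0.33, 0.0933]]
side 0.51 [337. 210.  12.  36.] [[0.5025, -0.271, 0.0216], [0.5037, -0.0828, 0.1595], [0.5337, -0.075, 0.2095]]
  fit [array([ 0.5067, -0.1113,  0.0409]), np.float64(47.06), np.float64(175.0)]
[337 206]
```

View pics/v2.png

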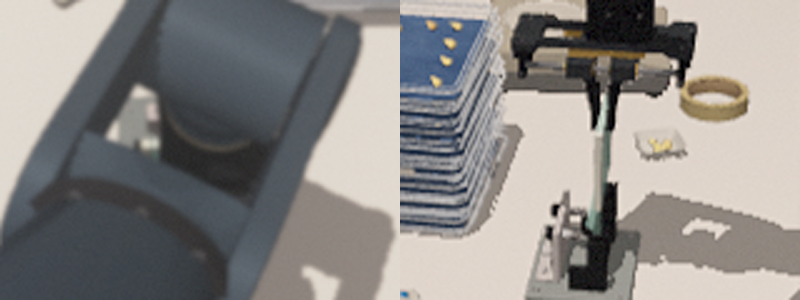

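Side view: the plate hangs upright above the front grooves, its edge at about (600,150). The arm hides it from the top camera. I lower it into the funnels and watch the force.

Emit:
step_arm --pt "0 -0.0013 -0.01 0 0 0" --pt "0 0 -0.01 0 0 0" --pt "0 0 -0.008 0 0 0" --pt "0 0 -0.004 0 0 0" --pt "0 0 -0.004 0 0 0" --pt "0 0 0 0 0 0"

```text
time: 7.88
position: [0.5074, -0.133, 0.3412]
tool_rot: [0.706, 0.708, -0.0, -0.0]
ft_force: [-0.1, 0.0, -1.2]
grip_width: 0.0078
grip_force: 30.0
```

```bash
python3 st.py
```

```text
t 7.88 pos [ 0.5074 -0.133   0.3412] z [-4.e-04  2.e-04 -1.e+00] yang 0.12 F [-0.06  0.01 -1.18] M [-0.05 -0.05 -0.05] w 0.0078 g 30.0 grasp [ 0.5074 -0.133   0.1772]
```

Emit:
step_arm --pt "0 0 -0.004 0 0 0" --pt "0 0 -0.004 0 0 0" --pt "0 0 -0.004 0 0 0" --pt "0 0 0 0 0 0"

```text
time: 8.38
position: [0.5073, -0.1329, 0.3291]
tool_rot: [0.706, 0.708, -0.0, -0.0]
ft_force: [-0.8, -0.0, -1.1]
grip_width: 0.0081
grip_force: 30.0
```

```bash
python3 st.py
```

```text
t 8.38 pos [ 0.5073 -0.1329  0.3291] z [-8.e-04  4.e-04 -1.e+00] yang 0.13 F [-0.81 -0.03 -1.12] M [-0.04 -0.1   0.02] w 0.0081 g 30.0 grasp [ 0.5072 -0.1329  0.1651]
```

Emit:
step_arm --pt "0 0 -0.008 0 0 0" --pt "0 0 -0.008 0 0 0" --pt "0 0 -0.008 0 0 0" --pt "0 0 -0.008 0 0 0" --pt "0 0 -0.006 0 0 0" --pt "0 0 -0.004 0 0 0" --pt "0 0 0 0 0 0"

```text
time: 9.25
position: [0.5074, -0.133, 0.2871]
tool_rot: [0.706, 0.708, -0.0, -0.0]
ft_force: [0.1, -0.4, -0.9]
grip_width: 0.0077
grip_force: 30.0
```

```bash
python3 st.py
```

```text
t 9.25 pos [ 0.5074 -0.133   0.2871] z [-5.e-04  3.e-04 -1.e+00] yang 0.12 F [ 0.06 -0.37 -0.86] M [-0.03 -0.09  0.01] w 0.0077 g 30.0 grasp [ 0.5073 -0.1329  0.1231]
```

Emit:
step_arm --pt "0 0 -0.002 0 0 0" --pt "0 0 -0.002 0 0 0" --pt "0 0 -0.001 0 0 0" --pt "0 0 0 0 0 0"

```text
time: 9.75
position: [0.5074, -0.133, 0.2824]
tool_rot: [0.706, 0.708, -0.0, -0.0]
ft_force: [0.5, -0.0, -1.4]
grip_width: 0.0076
grip_force: 30.0
```

```bash
python3 st.py
```

```text
t 9.75 pos [ 0.5074 -0.133   0.2824] z [-1.e-04  0.e+00 -1.e+00] yang 0.13 F [ 0.54 -0.01 -1.41] M [-0.01 -0.13 -0.02] w 0.0076 g 30.0 grasp [ 0.5074 -0.133   0.1184]
```

Emit:
step_arm --pt "0 0 -0.001 0 0 0" --pt "0 0 -0.001 0 0 0" --pt "0 0 0 0 0 0"

```text
time: 10.12
position: [0.5077, -0.1329, 0.2817]
tool_rot: [0.706, 0.708, 0.0, 0.001]
ft_force: [-1.9, 0.9, 7.6]
grip_width: 0.0078
grip_force: 30.0
```

```bash
python3 st.py
```

```text
t 10.12 pos [ 0.5077 -0.1329  0.2817] z [ 1.2e-03 -5.0e-04 -1.0e+00] yang 0.13 F [-1.91  0.87  7.55] M [0.17 0.21 0.01] w 0.0078 g 30.0 grasp [ 0.5079 -0.133   0.1177]
```

Contact is 7.5 N at the expected height, so the plate is on the seal. I ease it against the front lips, which also calibrates the gap's x, and then let go.

Emit:
step_arm --pt "-0.0005 0 0 0 0 0" --pt "-0.0005 0 0 0 0 0" --pt "-0.0005 0 0 0 0 0" --pt "0 0 0 0 0 0"

```text
time: 10.62
position: [0.5067, -0.1329, 0.2817]
tool_rot: [0.706, 0.708, 0.001, 0.001]
ft_force: [0.5, 1.7, 6.4]
grip_width: 0.0078
grip_force: 30.0
```

```bash
python3 st.py
```

```text
t 10.62 pos [ 0.5067 -0.1329  0.2817] z [ 3.3e-03 -7.0e-04 -1.0e+00] yang 0.1 F [0.49 1.69 6.4 ] M [ 0.24 -0.23  0.03] w 0.0078 g 30.0 grasp [ 0.5072 -0.133   0.1177]
```

Emit:
step_arm --pt "-0.0005 0 0 0 0 0" --pt "-0.0005 0 0 0 0 0" --pt "0 0 0 0 0 0"

```text
time: 11.0
position: [0.506, -0.133, 0.2817]
tool_rot: [0.707, 0.708, 0.001, 0.002]
ft_force: [1.5, 3.3, 5.2]
grip_width: 0.0079
grip_force: 30.0
```

```bash
python3 st.py
```

```text
t 11.0 pos [ 0.506  -0.133   0.2817] z [ 4.5e-03 -8.0e-04 -1.0e+00] yang 0.09 F [1.5  3.31 5.23] M [ 0.33 -0.49 -0.  ] w 0.0079 g 30.0 grasp [ 0.5068 -0.1331  0.1177]
```

Emit:
step_arm --pt "0 0 0 0 0 0" --pt "0 0 0 0 0 0" --pt "0 0 0 0 0 0" --jaw 0.03

```text
time: 11.38
position: [0.5048, -0.133, 0.2803]
tool_rot: [0.706, 0.708, -0.0, -0.0]
ft_force: [-0.0, -0.0, 0.4]
grip_width: 0.0273
grip_force: 0.0
```

Emit:
step_arm --pt "0 0 0.01 0 0 0" --pt "0 0 0.02 0 0 0" --pt "0 0 0.03 0 0 0" --pt "0 0.03 0.02 0 0 2" --pt "0 0.05 0 0 0 3" --pt "0 0.05 0 0 0 3" --pt "0 0.05 0 0 0 3" --pt "0 0.05 0 0 0 2" --pt "0.01 0.03 0 0 0 0" --pt "0 0 0 0 0 0" --jaw 0.045

```text
time: 12.62
position: [0.5152, 0.1288, 0.3611]
tool_rot: [0.62, 0.784, 0.001, 0.001]
ft_force: [-0.0, 0.4, -0.2]
grip_width: 0.045
grip_force: 0.0
```

```bash
python3 st.py
python3 - <<'E'
from fit import *
ims=[]
for n in("top","side"):
    c=camera(n); np.savez(f"{n}3.npz",**c)
    q=proj(c,[[.51,-.132,.07]])[0].astype(int); s=45
    a=c["pixels"][q[1]-s:q[1]+s,q[0]-60:q[0]+60]
    ims.append(cv2.resize(a,(400,300),interpolation=cv2.INTER_CUBIC))
    for l in("front_plate","comb"):
      for r in cut_out(l,n):
        m=r["region"]; d=m&(c["depth"]>0); v,u=d.nonzero(); P=world(c,np.c_[u,v],c["depth"][d])
        print(n,l,round(r["confidence"],2),np.round(r["extent"]),np.round(np.percentile(P,[3,50,97],axis=0),4).tolist())
        if l=="front_plate" and abs(np.median(P[:,1])+.13)<.08: print("  fit",[np.round(q,4) for q in fit(c,m,[box(.008,.1,.022,.116)],[.507,-.132,0])])
cv2.imwrite(f"pics/v3.png",np.hstack(ims))
E
```

```text
t 12.62 pos [0.5152 0.1288 0.3611] z [ 1.6e-03  1.0e-04 -1.0e+00] yang 13.34 F [-0.02  0.41 -0.24] M [ 0.01 -0.12  0.02] w 0.045 g 0.0 grasp [0.5154 0.1289 0.1971]
top front_plate 0.71 [355. 255.  50.  12.] [[0.5023, -0.1794, 0.0226], [0.5031, -0.1363, 0.098], [0.5103, -0.0892, 0.1187]]
  fit [array([ 0.5069, -0.1345, -0.007 ]), np.float64(12.3898), np.float64(431.0)]
top front_plate 0.68 [186. 339.  15.  14.] [[0.327, 0.243, 0.0065], [0.3355, 0.2484, 0.0454], [0.3472, 0.263, 0.0941]]
top comb 0.47 [239. 242.   8.   6.] [[0.549, 0.1212, 0.015], [0.5526, 0.1303, 0.0547], [0.5561, 0.1405, 0.081]]
side front_plate 0.61 [380. 348.  36.  52.] [[0.3283, 0.2524, 0.0019], [0.3594, 0.2933, 0.0507], [0.3896, 0.3299, 0.0925]]
side front_plate 0.52 [308. 303.   4.  40.] [[0.5382, 0.1339, 0.0146], [0.5448, 0.1836, 0.0833], [0.557, 0.1998, 0.0999]]
side comb 0.44 [308. 300.   5.  37.] [[0.5382, 0.1323, 0.0164], [0.5448, 0.1836, 0.0785], [0.5572, 0.2002, 0.0997]]
side comb 0.23 [322. 314.  68.  41.] [[0.4387, 0.0895, 0.0023], [0.5138, 0.1666, 0.0116], [0.5905, 0.2206, 0.0377]]
```

View pics/v3.png

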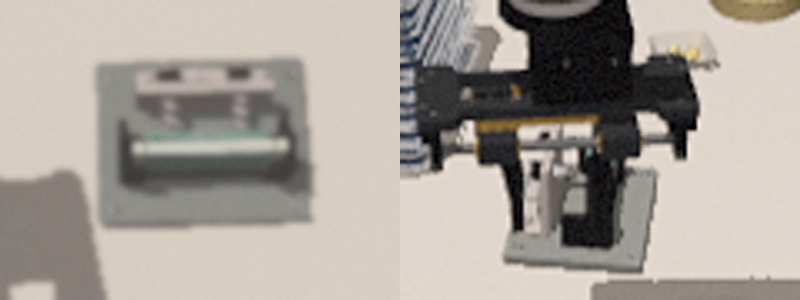

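The top view shows the plate standing between both posts, with its white top edge level from (135,148) to (290,146). The fit puts it at (0.507,-0.134). Next I fit the comb.

Run:
```python
from fit import *
cb=[box(.004,.076,.008,.074),box(.01,.052,.074,.100)]
for n,f in(("top","top0"),("side","side0"),("side","side3")):
    c=dict(np.load(f+".npz")); hsv=cv2.cvtColor(c["pixels"],cv2.COLOR_BGR2HSV)
    q=proj(c,[[.548,.158,.07]])[0]; near=np.hypot(np.arange(640)[None]-q[0],np.arange(480)[:,None]-q[1])<35
    m=biggest((hsv[...,0]>48)&(hsv[...,0]<80)&(hsv[...,1]>110)&near)
    d=m&(c["depth"]>0); v,u=d.nonzero(); P=world(c,np.c_[u,v],c["depth"][d])
    print(f,m.sum(),[np.round(x,4) for x in fit(c,m,cb,[.548,.158,.23])],np.round(np.percentile(P,[3,50,97],axis=0),4).tolist())
    for lo,hi in((.02,.06),(.06,.08),(.085,.11)):
        s=P[(P[:,2]>lo)&(P[:,2]<hi)]; print("  ",lo,len(s),np.round(s.mean(0),4))
```

```text
top0 81 [array([ 0.5553,  0.1721, -0.6488]), np.float64(125.0491), np.float64(81.0)] [[0.5402, 0.1358, 0.0962], [0.547, 0.1585, 0.0994], [0.5534, 0.18, 0.1032]]
   0.02 0 [nan nan nan]
   0.06 2 [0.5403 0.1897 0.0753]
   0.085 79 [0.5472 0.1578 0.0997]
side0 110 [array([0.5471, 0.1631, 0.181 ]), np.float64(10.8699), np.float64(110.0)] [[0.5383, 0.14, 0.0207], [0.5428, 0.1855, 0.0892], [0.5526, 0.2005, 0.0998]]
   0.02 26 [0.5404 0.1964 0.042 ]
   0.06 19 [0.5422 0.1893 0.0718]
   0.085 59 [0.5461 0.1696 0.096 ]
side3 112 [array([0.5473, 0.1626, 0.184 ]), np.float64(10.3291), np.float64(112.0)] [[0.5383, 0.1427, 0.0235], [0.5429, 0.1862, 0.0887], [0.5529, 0.201, 0.1]]
   0.02 26 [0.5403 0.1968 0.0424]
   0.06 17 [0.5424 0.1901 0.0718]
   0.085 62 [0.5462 0.1706 0.0959]<stdin>:10: RuntimeWarning: Mean of empty slice.
  ret = um.true_divide(
```

Emit:
step_arm --pt "0.016 0.015 -0.02 0 0 0" --pt "0.016 0.0147 -0.03 0 0 0" --pt "0 0 -0.03 0 0 0" --pt "0 0 -0.02 0 0 0" --pt "0 0 -0.007 0 0 0" --pt "0 0 0 0 0 0" --pt "0 0 0 0 0 0" --jaw 0.04

```text
time: 13.8
position: [0.5474, 0.1565, 0.2544]
tool_rot: [0.622, 0.783, 0.001, 0.001]
ft_force: [0.6, -0.4, -0.7]
grip_width: 0.04
grip_force: 0.0
```

```bash
python3 st.py
```

```text
t 13.8 pos [0.5474 0.1565 0.2544] z [ 1.8e-03  1.0e-04 -1.0e+00] yang 13.1 F [ 0.59 -0.37 -0.66] M [-0.03 -0.12  0.01] w 0.04 g 0.0 grasp [0.5477 0.1565 0.0904]
```

Emit:
step_arm --pt "0 0 0 0 0 0" --pt "0 0 0 0 0 0" --pt "0 0 0 0 0 0" --pt "0 0 0 0 0 0" --pt "0 0 0 0 0 0" --jaw 0.0 --squeeze 35

```text
time: 14.42
position: [0.5474, 0.1568, 0.2536]
tool_rot: [0.622, 0.783, 0.001, 0.001]
ft_force: [1.6, 1.3, 0.7]
grip_width: 0.0097
grip_force: 35.0
```

```bash
python3 st.py
```

```text
t 14.43 pos [0.5474 0.1568 0.2536] z [ 1.6e-03  2.0e-04 -1.0e+00] yang 13.12 F [1.64 1.28 0.68] M [ 0.07 -0.39 -0.05] w 0.0097 g 35.0 grasp [0.5477 0.1568 0.0896]
```

Emit:
step_arm --pt "0 0 0.005 0 0 0" --pt "0 0 0.015 0 0 0" --pt "0 0 0.025 0 0 0" --pt "0 0 0.03 0 0 0" --pt "0 0 0.03 0 0 0" --pt "0 0 0.025 0 0 0" --pt "0 0 0.012 0 0 0" --pt "0 0 0 0 0 0"

```text
time: 15.42
position: [0.5466, 0.1567, 0.3964]
tool_rot: [0.622, 0.783, 0.0, 0.0]
ft_force: [0.0, 0.4, -1.9]
grip_width: 0.0097
grip_force: 35.0
```

Emit:
step_arm --pt "0 -0.02 0 0 0 -1" --pt "-0.004 -0.04 0 0 0 -2" --pt "-0.004 -0.05 0 0 0 -2" --pt "-0.004 -0.05 0 0 0 -2" --pt "-0.006 -0.05 0 0 0 -2" --pt "-0.006 -0.04 0 0 0 -2" --pt "-0.006 -0.025 0 0 0 -1.5" --pt "-0.004 -0.014 0 0 0 -0.6" --pt "0 0 0 0 0 0" --pt "0 0 0 0 0 0"

```text
time: 16.68
position: [0.5129, -0.1316, 0.3951]
tool_rot: [0.707, 0.707, 0.0, -0.001]
ft_force: [-0.1, -0.1, -0.5]
grip_width: 0.0099
grip_force: 35.0
```

```bash
python3 st.py
python3 - <<'E'
from fit import *
o=get_obs(); x,y,z=o["position"]; b=z-.2456
c=camera("side"); np.savez("side4.npz",**c)
hsv=cv2.cvtColor(c["pixels"],cv2.COLOR_BGR2HSV); q=proj(c,[[x,y,b+.04]])[0]
near=np.hypot(np.arange(640)[None]-q[0],np.arange(480)[:,None]-q[1])<35
m=biggest((hsv[...,0]>45)&(hsv[...,0]<85)&(hsv[...,1]>90)&near)
d=m&(c["depth"]>0); v,u=d.nonzero(); P=world(c,np.c_[u,v],c["depth"][d]); print(m.sum(),np.round(np.percentile(P,[3,50,97],axis=0),4).tolist())
print([np.round(t,4) for t in fit(c,m,[box(.004,.076,b,b+.066)],[x,y,0])])
r=c["pixels"][int(q[1])-50:int(q[1])+70,int(q[0])-60:int(q[0])+60]; cv2.imwrite("pics/v4.png",cv2.resize(r,(600,600),interpolation=cv2.INTER_CUBIC)); print(q)
E
```

```text
t 16.68 pos [ 0.5129 -0.1316  0.3951] z [-7.e-04  8.e-04 -1.e+00] yang 0.06 F [-0.11 -0.15 -0.51] M [-0.01 -0.11  0.02] w 0.0099 g 35.0 grasp [ 0.5127 -0.1315  0.2311]
123 [[0.5073, -0.1505, 0.1555], [0.511, -0.1097, 0.2168], [0.517, -0.0893, 0.2403]]
[array([ 0.5159, -0.1551,  0.0437]), np.float64(17.7156), np.float64(123.0)]
[335.66752773 196.72184185]
```

View pics/v4.png

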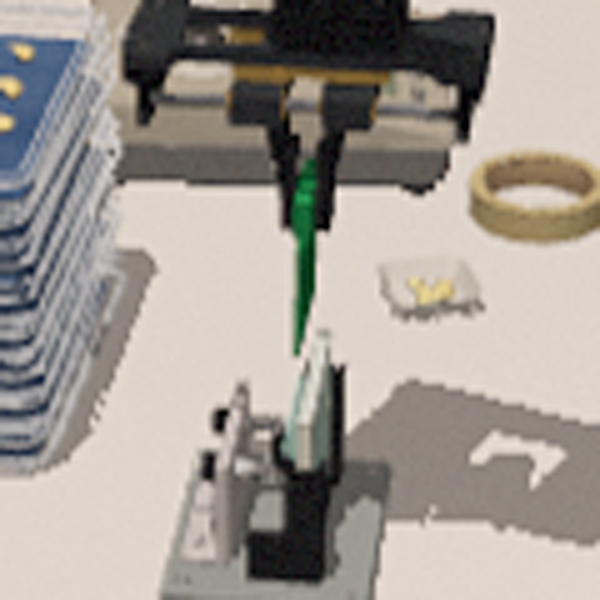

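The green comb hangs teeth down and upright between the fingers, its lower tip at (297,350). It is just behind the plate's top edge at (322,335). I bias it toward the lead-in (+x 2 mm) and lower it past the plate's top.

Emit:
step_arm --pt "0.002 -0.001 -0.01 0 0 0" --pt "0 0 -0.01 0 0 0" --pt "0 0 -0.008 0 0 0" --pt "0 0 -0.004 0 0 0" --pt "0 0 -0.004 0 0 0" --pt "0 0 -0.004 0 0 0" --pt "0 0 0 0 0 0"

```text
time: 17.6
position: [0.5149, -0.1333, 0.3553]
tool_rot: [0.707, 0.707, -0.0, -0.0]
ft_force: [-0.4, 0.7, -1.2]
grip_width: 0.0098
grip_force: 35.0
```

```bash
python3 st.py
```

```text
t 17.6 pos [ 0.5149 -0.1333  0.3553] z [-4.e-04  2.e-04 -1.e+00] yang 0.02 F [-0.36  0.69 -1.19] M [-0.03 -0.05  0.03] w 0.0098 g 35.0 grasp [ 0.5148 -0.1333  0.1913]
```

Emit:
step_arm --pt "0 0 -0.004 0 0 0" --pt "0 0 -0.004 0 0 0" --pt "0 0 -0.004 0 0 0" --pt "0 0 0 0 0 0"

```text
time: 18.1
position: [0.5148, -0.1332, 0.343]
tool_rot: [0.707, 0.707, -0.0, -0.0]
ft_force: [-0.3, -0.0, -0.1]
grip_width: 0.0096
grip_force: 35.0
```

```bash
python3 st.py
python3 - <<'E'
from h import *
c=camera("side"); np.savez("side5.npz",**c); q=proj(c,[[.513,-.09,.11]])[0].astype(int)
r=c["pixels"][q[1]-30:q[1]+30,q[0]-30:q[0]+30]; cv2.imwrite("pics/v5.png",cv2.resize(r,(600,600),interpolation=cv2.INTER_CUBIC)); print(q)
E
```

```text
t 18.1 pos [ 0.5148 -0.1332  0.343 ] z [-9.e-04  4.e-04 -1.e+00] yang 0.02 F [-0.26 -0.02 -0.11] M [ 0.04 -0.06 -0.01] w 0.0096 g 35.0 grasp [ 0.5147 -0.1332  0.179 ]
[333 229]
```

View pics/v5.png

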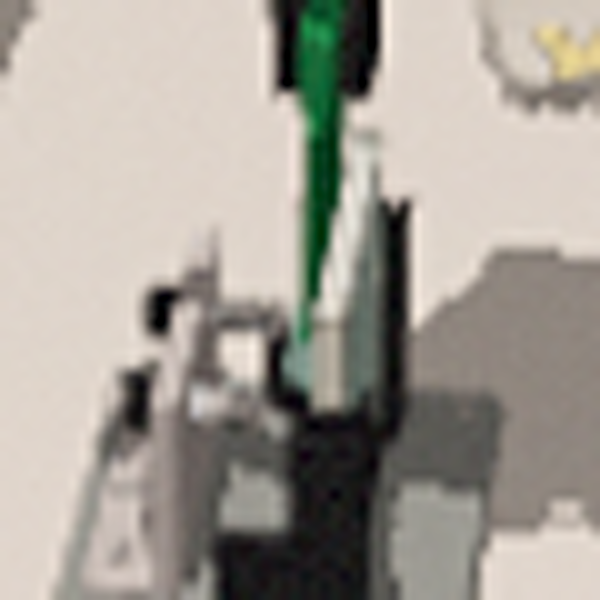

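The comb's tip at (303,335) is behind the front plate and over the back plate's lead-in. I descend, easing forward.

Emit:
step_arm --pt "0 0 -0.003 0 0 0" --pt "0 0 -0.003 0 0 0" --pt "-0.0004 0 -0.003 0 0 0" --pt "0 0 0 0 0 0"

```text
time: 18.65
position: [0.5144, -0.1332, 0.3341]
tool_rot: [0.707, 0.707, -0.0, -0.0]
ft_force: [-0.3, -0.5, -0.2]
grip_width: 0.0098
grip_force: 35.0
```

```bash
python3 st.py
```

```text
t 18.65 pos [ 0.5144 -0.1332  0.3341] z [-7.e-04  4.e-04 -1.e+00] yang 0.02 F [-0.29 -0.45 -0.23] M [-0.04 -0.08  0.02] w 0.0098 g 35.0 grasp [ 0.5143 -0.1332  0.1701]
```

Emit:
step_arm --pt "-0.0006 0 -0.003 0 0 0" --pt "-0.0005 0 -0.003 0 0 0" --pt "0 0 0 0 0 0"

```text
time: 19.02
position: [0.5133, -0.1332, 0.3281]
tool_rot: [0.707, 0.707, -0.0, -0.0]
ft_force: [0.1, -0.9, -0.7]
grip_width: 0.0098
grip_force: 35.0
```

```bash
python3 st.py
```

```text
t 19.02 pos [ 0.5133 -0.1332  0.3281] z [-8.e-04  4.e-04 -1.e+00] yang 0.03 F [ 0.1  -0.86 -0.69] M [ 0.02 -0.02  0.04] w 0.0098 g 35.0 grasp [ 0.5131 -0.1332  0.1641]
```

Emit:
step_arm --pt "-0.0003 0 -0.003 0 0 0" --pt "0 0 -0.003 0 0 0" --pt "0 0 -0.002 0 0 0" --pt "0 0 0 0 0 0"

```text
time: 19.52
position: [0.5127, -0.1331, 0.3199]
tool_rot: [0.707, 0.707, -0.0, -0.001]
ft_force: [-1.9, 0.4, -2.6]
grip_width: 0.0097
grip_force: 35.0
```

```bash
python3 st.py
```

```text
t 19.52 pos [ 0.5127 -0.1331  0.3199] z [-2.e-03  8.e-04 -1.e+00] yang 0.04 F [-1.85  0.41 -2.64] M [-0.08  0.57  0.03] w 0.0097 g 35.0 grasp [ 0.5124 -0.133   0.1559]
```

Emit:
step_arm --pt "0 0 -0.002 0 0 0" --pt "0 0 -0.002 0 0 0" --pt "0 0 0 0 0 0"

```text
time: 19.9
position: [0.5129, -0.1332, 0.3162]
tool_rot: [0.707, 0.707, -0.0, -0.001]
ft_force: [-3.6, 0.5, -1.0]
grip_width: 0.0097
grip_force: 35.0
```

```bash
python3 st.py
```

```text
t 19.9 pos [ 0.5129 -0.1332  0.3162] z [-1.1e-03  4.0e-04 -1.0e+00] yang 0.03 F [-3.59  0.49 -0.98] M [-0.07  0.69  0.05] w 0.0097 g 35.0 grasp [ 0.5127 -0.1331  0.1522]
```

The spring pushes the comb toward -x (Fx −3.6 N), so it needs to go nearer the front plate. I move forward while lowering.

Emit:
step_arm --pt "-0.0006 0 -0.001 0 0 0" --pt "-0.0004 0 -0.001 0 0 0" --pt "0 0 0 0 0 0"

```text
time: 20.27
position: [0.5123, -0.1333, 0.3145]
tool_rot: [0.707, 0.707, 0.0, 0.0]
ft_force: [-2.0, 0.6, 0.7]
grip_width: 0.0099
grip_force: 35.0
```

```bash
python3 st.py
```

```text
t 20.27 pos [ 0.5123 -0.1333  0.3145] z [ 5.e-04 -1.e-04 -1.e+00] yang 0.02 F [-2.03  0.6   0.68] M [-0.03  0.52  0.07] w 0.0099 g 35.0 grasp [ 0.5124 -0.1333  0.1505]
```

Emit:
step_arm --pt "-0.0004 0 -0.001 0 0 0" --pt "0 0 -0.001 0 0 0" --pt "0 0 0 0 0 0"

```text
time: 20.65
position: [0.512, -0.1334, 0.3126]
tool_rot: [0.707, 0.707, 0.0, 0.001]
ft_force: [-2.3, -1.2, 1.4]
grip_width: 0.01
grip_force: 35.0
```

```bash
python3 st.py
```

```text
t 20.65 pos [ 0.512  -0.1334  0.3126] z [ 1.e-03 -5.e-04 -1.e+00] yang 0.03 F [-2.28 -1.16  1.42] M [-0.05  0.34  0.12] w 0.01 g 35.0 grasp [ 0.5122 -0.1335  0.1486]
```

Emit:
step_arm --pt "-0.0004 0 -0.001 0 0 0" --pt "-0.0003 0 -0.001 0 0 0" --pt "0 0 -0.001 0 0 0" --pt "0 0 0 0 0 0"

```text
time: 21.15
position: [0.5115, -0.1335, 0.3097]
tool_rot: [0.707, 0.707, 0.0, 0.001]
ft_force: [-0.2, -0.8, 3.5]
grip_width: 0.0098
grip_force: 35.0
```

```bash
python3 st.py
python3 - <<'E'
from fit import *
ims=[]
for n in("top","side"):
    c=camera(n); q=proj(c,[[.513,-.11,.1]])[0].astype(int)
    r=c["pixels"][q[1]-30:q[1]+30,q[0]-30:q[0]+30]; ims.append(cv2.resize(r,(400,400),interpolation=cv2.INTER_CUBIC))
    hsv=cv2.cvtColor(c["pixels"],cv2.COLOR_BGR2HSV); m=(hsv[...,0]>45)&(hsv[...,0]<85)&(hsv[...,1]>90)&(c["depth"]>0)&(np.hypot(np.arange(640)[None]-q[0],np.arange(480)[:,None]-q[1])<35)
    v,u=m.nonzero()
    if len(u): P=world(c,np.c_[u,v],c["depth"][m]); print(n,len(u),np.round(np.percentile(P,[3,50,97],axis=0),4).tolist())
cv2.imwrite("pics/v6.png",np.hstack(ims))
E
```

```text
t 21.15 pos [ 0.5115 -0.1335  0.3097] z [ 1.8e-03 -7.0e-04 -1.0e+00] yang 0.02 F [-0.17 -0.79  3.45] M [-0.04 -0.08  0.15] w 0.0098 g 35.0 grasp [ 0.5118 -0.1336  0.1457]
side 95 [[0.4986, -0.1518, 0.072], [0.5104, -0.1107, 0.1429], [0.5187, -0.0876, 0.168]]
```

View pics/v6.png

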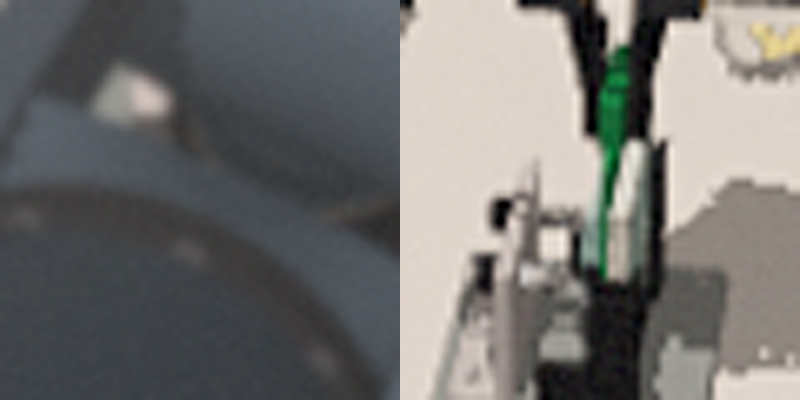

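The side view (right half) shows the green blade between the back plate at (590,230) and the front plate at (630,200), upright, with the handle still gripped. Its lower edge is about 28 mm down, drag is about 4 N and Fx is about 0. I go slightly further, then hold.

Emit:
step_arm --pt "-0.0002 0 -0.0007 0 0 0" --pt "0 0 -0.0006 0 0 0" --pt "0 0 0 0 0 0" --pt "0 0 0 0 0 0" --pt "0 0 0 0 0 0" --pt "0 0 0 0 0 0" --pt "0 0 0 0 0 0" --pt "0 0 0 0 0 0"

```text
time: 22.25
position: [0.5114, -0.1334, 0.3085]
tool_rot: [0.707, 0.707, 0.0, 0.001]
ft_force: [0.9, 0.4, 4.7]
grip_width: 0.01
grip_force: 35.0
```

```bash
python3 st.py
python3 - <<'E'
from h import *
F=[]
for i in range(6): camera("side"); o=get_obs(); F.append(o["ft_force"])
print(np.round(np.mean(F,0),2),np.round(o["position"],4))
E
```

```text
t 22.25 pos [ 0.5114 -0.1334  0.3085] z [ 2.1e-03 -7.0e-04 -1.0e+00] yang 0.02 F [0.89 0.36 4.74] M [-0.01 -0.33  0.09] w 0.01 g 35.0 grasp [ 0.5117 -0.1336  0.1445]
[ 1.06 -0.14  5.23] [ 0.5114 -0.1335  0.3085]
```

```bash
python3 -c "
from rig import hand_in
print(hand_in())"
```

```text
the job is handed in; nothing more can be done
None
```

The job is handed in: the front plate stands home on the seal, and the comb is held upright in the gap about 29 mm below the back plate's top edge, with about 5 N of drag, still gripped; the judge's verdict was not shown.

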